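Slide the battery cover home until its tab clicks

TASK

Fit the loose black cover with the yellow finger rib to the grey battery box: lay it on the open end of the box between the side walls with its tab pointing toward the rails, then slide it under the rails until its tab clicks behind the orange ledge and the cover stays in by itself. Slide it gently and stop as soon as it has clicked, without forcing it against the end stop, and leave the things around it where they are.

Things in the scene. Friction and masses are not known exactly. Their poses are not given: they have to be found in the camera images.
- battery_box: Grey battery box, 170 x 100 x 34 mm, fixed to the bench, two green cells in its middle. Its +x is the sliding direction (away from the robot within 0.35 rad), z up. Origin at bench height under it; it spans x = -95 to +75, y = +-50 mm. The cover's runners slide on its floor 20 mm above the origin. While sliding, more than 40 N between cover and box or 25 N between robot and box, is too much.
- landing (a point): Centre of the open landing's floor: 57 mm behind (-x) the box's origin and 20 mm above it; lay the cover here from above, its origin on this point. Landing floor x = -95 to -25 mm (box frame), between low side walls: inner faces y = +-34.5 mm, tops 5 mm above the floor. Axes as the box.
- rail_mouth (a point): Middle between the rails where the lips begin, 10 mm behind the box's origin, 20 mm above it. Walls narrow to y = +-31.5 mm at box x = -25 to -10. Lips from box x = -10 to +38 mm (flared mouth from -18) overhang the cover's edges inward to y = +-27 mm; undersides 9.2, tops 13 mm above the floor. Axes as the box.
- click_mean (a point): Point of the box, 7 mm behind its origin, 20 mm above it. The orange keeper (ramp, ledge crest 4.8 mm over the floor, end stop 3.5 mm past the click) differs from box to box and is not measured: the tab clicks when the cover's origin is somewhere within 3 mm before or past this point.
- contact_pins: Two sprung brass pins in the box that push the cover back from box x = -15 mm on, 2.4 N rising to about 5 N, damped. With the tab on the ramp, sliding needs 9 to 16 N just before the click, then drops by several N, and rises steeply at the end stop. A cover let go before the click is not held. Origin: between the pins' tips.
- cover: Loose black cover, 70 (x) x 60 (y) x 31 mm, about 70 g, runners down on the bench. Origin: centre of its runners' underside; +x is toward its tab (away from the robot within 0.7 rad). Plate top 8 mm above it (10 round the rib). Yellow upright rib across its middle, 10 mm thick along x, 34 mm long along y, 10 to 31 mm up: grip it from above across the 10 mm, fingers fore and aft.
- grip (a point): Point on the cover's yellow rib where to put the TCP: 29 mm above the cover's origin, over its middle; axes as the cover.
- hook (a point): Underside of the yellow hook on the cover's springy 16 mm wide tab, which reaches 57 mm ahead of the cover's origin and bends up. Point 53 mm ahead of the cover's origin, 1.2 mm above the runners' underside when the tab is straight; 3.6 mm higher on the ledge; about 21 mm above the box's origin when clicked.
- tally_counter: Round silver tally counter, 50 x 67 x 24 mm, loose bystander; origin at the centre of its underside.
- tape_roll: Roll of brown tape, 94 x 104 x 48 mm, loose bystander; origin at the centre of its underside.
- black_marker: White marker with black cap, 17 x 133 x 18 mm, loose bystander; origin at the centre of its underside.
- spray_bottle: White spray bottle with blue head, 62 x 81 x 192 mm, standing loose bystander; origin at the centre of its underside.
Things that resemble listed ones, but are neither listed nor needed, are in the scene too. Leave any blue or turquoise look-alike of the battery_box alone.

How it is judged:
On the way:
1. the cover lies level on the box's landing, before the pins, its tab toward the rails (x of cover in the frame of battery_box between -0.08 and -0.018 m and x of hook in the frame of battery_box above -0.03 m and z of cover in the frame of battery_box between 0.017 and 0.0225 m and angle between cover's own z axis and vertical below 0.08 rad), for 0.1 s.
At the end, for the whole second after the job is handed in: Cover under the rails, level and straight within 0.06 rad, its origin 17 to 22.5 mm above the box's and between x = -11.8 and +1 mm of it; its hook down behind the ledge (under 22.8 mm above the box's origin); at rest, staying by itself (x of cover in the frame of battery_box between -0.0118 and 0.001 m and z of cover in the frame of battery_box between 0.017 and 0.0225 m and z of hook in the frame of battery_box below 0.0228 m and angle between the x axis of cover and the x axis of battery_box, either way round below 0.06 rad and angle between cover's own z axis and vertical below 0.06 rad and linear speed of cover below 0.01 m/s); the robot touches nothing.
It fails at once if while it slides under the rails, the cover and the battery box press on each other with more than 40 N (contact force between cover and battery_box above 40 N and x of cover in the frame of battery_box above -0.035 m and z of cover in the frame of battery_box below 0.024 m).
It fails at once if the robot presses on the battery box with more than 25 N (contact force between the arm and battery_box above 25 N).
It fails at once if a bystander is moved by more than 20 mm (distance of any of tally_counter, tape_roll, black_marker, spray_bottle from where it was at the start of the episode above 0.02 m).
It also fails if it takes over 59 s, if anything falls off the work surface, if the arm or the gripper's body presses on something with over 40 N, if the wrist force passes 120 N, or if a joint passes its speed limit or range.

ROBOT

A 7-joint arm with a two-finger parallel gripper is mounted at the origin on a cart in front of the work surface, level with it; the furniture and walls round the work are solid. World frame = base frame: x ahead of the robot, y to its left, z up, the work surface at z = 0. Lengths are in m, angles in rad, forces in N, time in s.
With the tool pointing down it reaches from about 0.4 to 0.875 m from the base axis. Payload 4.4 kg.
Tool frame: the origin (TCP) lies between the finger pads, 19 mm behind the fingertips; this is the grasp point; z points along the fingers, y is the line along which they close (so a half turn about z gives the same grasp; the last joint's range is limited). The gripper opens to 85 mm and grips with 20 to 120 N. Pads are 22 mm wide; open, the fingers measure 114 mm over their backs; the gripper's body (76 mm by 85 mm) begins 54 mm behind the grasp point. The pads swing forward as they close: fully open they stand 13 mm farther back than shut.
Start: joints at [1.048, 0.628, 0.038, 1.517, -0.027, 0.996, -0.02], TCP at [0.287, -0.583, 0.25] pointing down, gripper open.
Joint ranges: [-3.06, 3.06], [-0.37, 2.12], [-1.25, 1.32], [0.18, 2.47], [-1.1, 4.24], [0.23, 1.98], [-2.94, 2.94]. Speed limits (rad/s): [2.57, 2.57, 3.14, 3.14, 3.14, 3.14, 3.14].

INTERFACE

Orientations are given as a rotation vector (axis times angle).
In Python, from station import ctrl, vision gives the robot as it stands. The module is installed in compiled form; this text tells all that it offers.
- The arm moves only by the tool move_arm, never from a script. Its argument "moves" is a list that holds one entry, the list of rows, each a list of 5 numbers: the shift along the world's x, y, z in mm, then the turn about the world's z in rad, then the finger opening in mm, from 0 to 85.4. In form: [[[dx, dy, dz, twist, claw], ...]]. A call has 1 to 12 rows; each row shifts and turns the commanded pose from where the row before left it; what a row does not reach is not made up. A row lasts 1/12 s, in which the tool goes at most 41.7 mm and 7.16 degrees, less where a joint would pass 70% of its speed; a pose out of reach is approached as far as the arm can. A call with a gripper value outside its range is refused whole. The fingers move at their own pace and stop on an object; the grip force is fixed at half the most. Time passes only in rows, so rows that do not move let the fingers close. It gives the time, the measured TCP pose, the force, the opening and the grip force at its end, in the units of the state.
- ctrl.read_state(): the state, without advancing time (a new reading comes with each control period).
- vision.grab_frame(name): name is "side" or "top"; returns a dict with "frame" (480x640x3 uint8, red, green, blue), "mtx" (3x3 intrinsics, pixels), "distortion" ([k1, k2, p1, p2, k3] as OpenCV has them; the pictures are not rectified), "R" (3x3) and "t" (3): a world point X has camera coordinates R X + t. Camera axes: x right, y down, z forward; pixel columns grow to the right and rows downward; lengths in m; the calibration is good to about 2 mm. A picture is of the moment at which its call begins. There is no depth.
- ctrl.close_job(): hands the job in; it is judged then, once.
The state is a dict: "time_s": time; "joint_positions": joint angles; "joint_velocities": joint speeds; "tau": joint torques, N m; "ee_pos": TCP position; "tool_rot": TCP orientation; "ft_force": force on the tool from outside, world axes, zero at the start; "moment": the same for the moment, N m; "opening": opening from 0.0 (shut) to 1.0 (fully open); "grip_force": force on a finger pad.
Only numpy, scipy, OpenCV 4.12 (cv2) and the standard library are available. Lean on these libraries where they do the work, as an engineer would, in place of code of your own. Each camera call takes 0.05 s, during which the arm holds its last target. There are 200 camera calls.

## Working session

There is one attempt and no reset: what is moved stays moved. The work goes in short steps, Python scripts to look and compute and a tool call to move; the robot and the scene stay as the last step left them, time stands still between calls to the robot, and variables do not carry over. Pictures are saved under pics/ and viewed, at most 10 in all, crops included, and the job is handed in when it is done.

Besides the shell and the picture viewer there is one more tool, called as name([rows], argument=value, ...), one row to a line, values as JSON. move_arm: Moves the arm, as the interface text tells. Its arguments: {"type":"object","properties":{"moves":{"type":"array"}},"required":["moves"]}

```bash
mkdir -p pics
cat > h.py <<'E'
import numpy as np, cv2
from station import ctrl, vision
def grab(n):
    g=vision.grab_frame(n); return {k:np.array(v) for k,v in g.items()}
def save(f,p): cv2.imwrite(p,cv2.cvtColor(f,cv2.COLOR_RGB2BGR))
def ray(g,uv):
    p=cv2.undistortPoints(np.array(uv,float).reshape(-1,1,2),g['mtx'],g['distortion']).reshape(-1,2)
    d=np.c_[p,np.ones(len(p))]@g['R']; return -g['R'].T@g['t'].ravel(), d
def plane(g,uv,z):
    c,d=ray(g,uv); return c+d*((z-c[2])/d[:,2])[:,None]
def proj(g,X):
    return cv2.projectPoints(np.array(X,float).reshape(-1,1,3),cv2.Rodrigues(g['R'])[0],g['t'].reshape(3,1),g['mtx'],g['distortion'])[0].reshape(-1,2)
def two(g1,u1,g2,u2):
    c1,d1=ray(g1,u1);c2,d2=ray(g2,u2);d1=d1[0];d2=d2[0]
    s=np.linalg.lstsq(np.c_[d1,-d2],c2-c1,rcond=None)[0]
    a,b=c1+s[0]*d1,c2+s[1]*d2; return (a+b)/2,np.linalg.norm(a-b)
E
python3 - <<'E'
from h import *
for n in('top','side'):
    g=grab(n); save(g['frame'],f'pics/{n}0.png'); print(n,-g['R'].T@g['t'].ravel(),g['R'][2])
s=ctrl.read_state(); print(s)
E
```

```text
top [0.40780964 0.01274671 1.04602357] [ 0.19282853 -0.00747303 -0.98120401]
side [0.43148555 0.84472496 0.75824629] [ 0.15380747 -0.75596129 -0.63629064]
{'time_s': 0.1, 'joint_positions': array([ 1.04814428,  0.62927835,  0.0384626 ,  1.51826911, -0.02701268,
        0.99631071, -0.02001427]), 'joint_velocities': array([-0.00051056, -0.00315387,  0.00103895, -0.00255144,  0.00045746,
       -0.00154225,  0.00018334]), 'tau': array([ 3.29524897e-03, -5.64535332e+01,  1.23048194e+00, -1.93973011e+01,
        1.13115739e-02,  5.41786008e-03,  2.18972446e-05]), 'ee_pos': array([ 0.28651701, -0.58284935,  0.24916498]), 'tool_rot': array([-3.05834609e+00, -7.10958201e-01,  6.50110680e-04]), 'ft_force': array([ 0.04322236,  0.15460611, -0.78542733]), 'moment': array([-0.0193151 ,  0.00080133,  0.03759621]), 'grip_force': 0.0, 'opening': 1.0044449089264447}
```

View pics/top0.png

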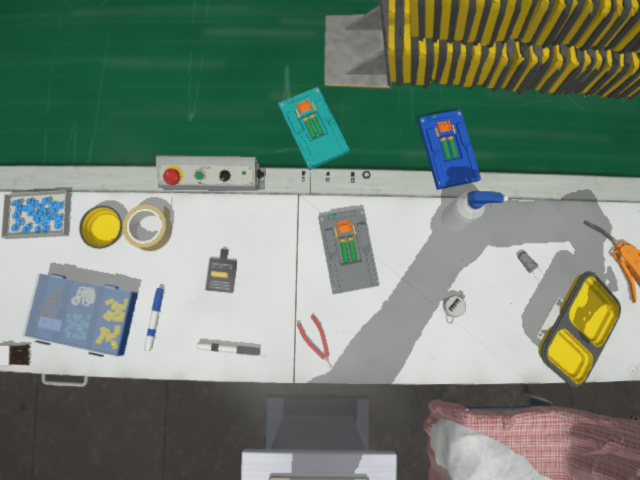

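View pics/side0.png

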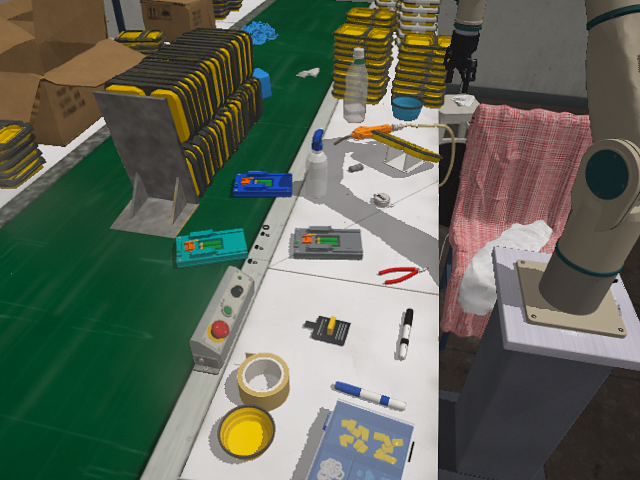

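The top view shows the grey box at (348,249) with its orange keeper at (345,227), away from the robot. The black cover is at (221,270), with its tab up at (225,252) and its yellow rib at (219,274). In the side view they are at (327,242) and (330,327). Look-alike boxes: turquoise at (313,126) and blue at (449,148). Only the one at (348,249) is grey and on the bench. I'll confirm this in one enlarged crop.

```bash
cat > m.py <<'E'
from h import *
def blob(g,m,box):
    x0,y0,x1,y1=box; k=np.zeros(m.shape,np.uint8); k[y0:y1,x0:x1]=m[y0:y1,x0:x1]
    n,l,s,c=cv2.connectedComponentsWithStats(k); i=1+np.argmax(s[1:,4])
    p=np.argwhere(l==i)[:,::-1].astype(np.float32)
    return c[i],cv2.minAreaRect(p),s[i,4],(l==i).astype(np.uint8)
def hsv(g): return cv2.cvtColor(g['frame'],cv2.COLOR_RGB2HSV)
def rng(h,a,b): return (cv2.inRange(h,a,b)>0).astype(np.uint8)
E
python3 - <<'E'
from m import *
t=grab('top');s=grab('side')
ht,hs=hsv(t),hsv(s)
Y=((18,120,120),(35,255,255))
for z in [0]:
  ct,rt,at,_=blob(t,rng(ht,*Y),(190,240,250,300)); cs,rs,as_,_=blob(s,rng(hs,*Y),(295,300,360,355))
  print('rib',ct,rt,at,cs,rs,as_, two(t,ct,s,cs))
  print('rib top z.031',plane(t,[ct],.031))
  b=cv2.boxPoints(rt); print(plane(t,b,.031).round(4).tolist())
# cover dark
c,r,a,mk=blob(t,rng(ht,(0,0,0),(180,255,75))|rng(ht,*Y),(190,240,250,300)); print('cover',c,r,a)
# box grey corners
v=t['frame'].astype(int)
for nm,col in (('orange',((3,150,120),(16,255,255))),('green',((45,100,60),(80,255,255)))):
  c,r,a,_=blob(t,rng(ht,*col),(310,200,390,300)); c2,r2,a2,_=blob(s,rng(hs,*col),(285,220,370,265))
  print(nm,c,r,a,c2,a2,two(t,c,s,c2),plane(t,[c],.03))
a=cv2.resize(t['frame'][195:305,190:390],None,fx=4,fy=4,interpolation=cv2.INTER_CUBIC); save(a,'pics/crop1.png')
a=cv2.resize(s['frame'][215:355,280:380],None,fx=4,fy=4,interpolation=cv2.INTER_CUBIC); save(a,'pics/crop2.png')
E
```

```text
rib [219.18867925 274.01886792] ((218.99591064453125, 274.04510498046875), (14.304647445678711, 3.3498222827911377), 5.194429397583008) 53 [331.06060606 324.63636364] ((330.8500061035156, 324.95001220703125), (6.008327484130859, 17.708751678466797), 18.434947967529297) 99 (array([0.51257324, 0.21626588, 0.0242291 ]), np.float64(0.0005114373442503545))
rib top z.031 [[0.51213438 0.21492427 0.031     ]]
[[0.5096, 0.2305, 0.031], [0.5166, 0.2303, 0.031], [0.5145, 0.2001, 0.031], [0.5075, 0.2004, 0.031]]
cover [219.18867925 274.01886792] ((218.99591064453125, 274.04510498046875), (14.304647445678711, 3.3498222827911377), 5.194429397583008) 53
orange [343.6962963  225.93333333] ((343.70001220703125, 226.10003662109375), (10.464799880981445, 13.14808177947998), 79.69515228271484) 135 [306.80821918 238.90410959] 73 (array([ 0.62068158, -0.04494024,  0.02543272]), np.float64(0.00010615161821468172)) [[ 0.61967502 -0.0446837   0.03      ]]
green [352.05555556 250.27777778] ((352.05767822265625, 250.28848266601562), (20.19995880126953, 5.0990190505981445), 78.69007110595703) 108 [328.79661017 240.71186441] 118 (array([ 0.56882498, -0.06384912,  0.01449109]), np.float64(0.002304670317094917)) [[ 0.56755281 -0.06268519  0.03      ]]
```

View pics/crop1.png

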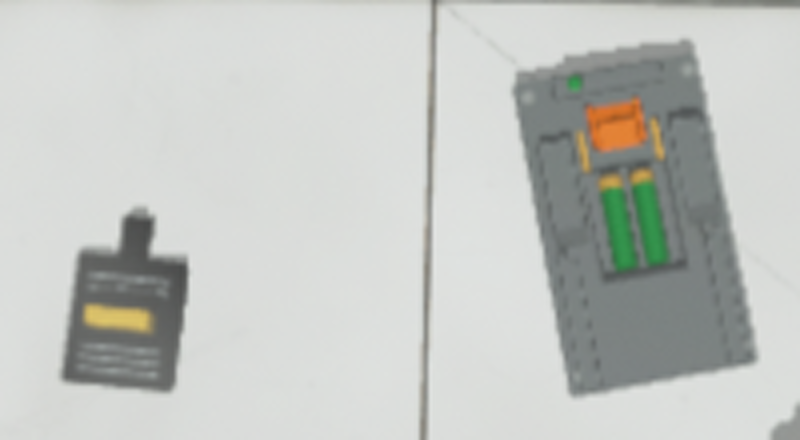

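View pics/crop2.png

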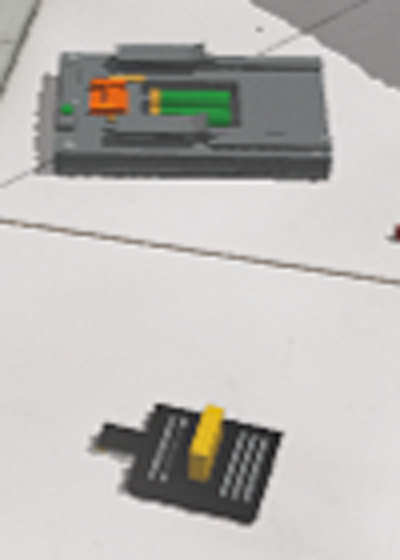

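The crops confirm it: the grey box has its landing end toward the robot, with corners at about (333,294) and (379,285). The cover's tab points away at about (224,248). Next I'll measure the outlines.

Run:
```python
from m import *
t=grab('top');s=grab('side')
def quad(g,m,box,op):
    c,r,a,mk=blob(g,m,box); mk=cv2.morphologyEx(mk,cv2.MORPH_CLOSE,np.ones((5,5)))
    if op: mk=cv2.morphologyEx(mk,cv2.MORPH_OPEN,np.ones((op,op)))
    cn=max(cv2.findContours(mk,0,1)[0],key=cv2.contourArea)[:,0]
    return mk,cn,cv2.minAreaRect(cn.astype(np.float32))
def lines(cn,g,z,r):
    # fit each side robustly in world plane
    W=plane(g,cn.astype(float),z)[:,:2]*1e3; B=plane(g,cv2.boxPoints(r),z)[:,:2]*1e3; out=[]
    for i in range(4):
        a,b=B[i],B[(i+1)%4]; L=np.linalg.norm(b-a); e=(b-a)/L; n=np.array([-e[1],e[0]])
        d=(W-a)@n; q=(W-a)@e/L; k=(abs(d)<6)&(q>.12)&(q<.88)
        vx,vy,x,y=cv2.fitLine(W[k].astype(np.float32),cv2.DIST_HUBER,0,.01,.01).ravel(); out.append((vx,vy,x,y,k.sum()))
    C=[]
    for i in range(4):
        a,b=out[i-1],out[i]; C.append(np.linalg.solve(np.array([[a[1],-a[0]],[b[1],-b[0]]]),[a[1]*a[2]-a[0]*a[3],b[1]*b[2]-b[0]*b[3]]))
    return np.array(C),[ (np.degrees(np.arctan2(o[1],o[0]))).round(2) for o in out]
gray=cv2.cvtColor(t['frame'],cv2.COLOR_RGB2GRAY)
ht=hsv(t)
for nm,m,box,z,op in (('box',((gray<172)|(ht[...,1]>90)).astype(np.uint8),(312,200,382,297),.028,0),('cover',((gray<150)|(ht[...,1]>90)).astype(np.uint8),(190,240,250,300),.008,13)):
    mk,cn,r=quad(t,m,box,op); C,an=lines(cn,t,z,r)
    print(nm,r,'\n',C.round(1).tolist(),an,'sides',[np.linalg.norm(C[i]-C[i-1]).round(1) for i in range(4)],'mean',C.mean(0))
print('white/box gray',gray[280,350],gray[285,300],gray[292,385])
```

```text
box ((347.76605224609375, 248.41885375976562), (83.66698455810547, 47.423580169677734), 79.3803482055664) 
 [[648.2000122070312, 11.800000190734863], [668.9000244140625, -84.9000015258789], [495.70001220703125, -118.30000305175781], [476.79998779296875, -22.600000381469727]] [np.float32(-77.91), np.float32(10.92), np.float32(-78.79), np.float32(11.34)] sides [np.float32(174.9), np.float32(99.0), np.float32(176.4), np.float32(97.6)] mean [572.41205  -53.496742]
cover ((221.0, 274.5), (33.0, 28.0), 90.0) 
 [[548.5999755859375, 242.5], [549.7000122070312, 185.39999389648438], [478.1000061035156, 187.6999969482422], [480.70001220703125, 245.5]] [np.float32(-88.87), np.float32(-1.79), np.float32(87.39), np.float32(-2.46)] sides [np.float32(67.9), np.float32(57.1), np.float32(71.7), np.float32(57.8)] mean [514.30054 215.28131]
white/box gray 129 221 220
```

Run:
```python
from m import *
t=grab('top');s=grab('side')
f=cv2.resize(t['frame'],None,fx=4,fy=4,interpolation=cv2.INTER_CUBIC)
gray=cv2.cvtColor(f,cv2.COLOR_RGB2GRAY);h=cv2.cvtColor(f,cv2.COLOR_RGB2HSV)
m=((gray<145)|(h[...,1]>90)).astype(np.uint8)
c,r,a,mk=blob(t,m,(760,960,1000,1200)); mk=cv2.morphologyEx(mk,cv2.MORPH_CLOSE,np.ones((21,21)))
mk2=cv2.morphologyEx(mk,cv2.MORPH_OPEN,cv2.getStructuringElement(cv2.MORPH_ELLIPSE,(51,51)))
px=lambda p:(np.array(p,float)+.5)/4-.5
cn=max(cv2.findContours(mk2,0,1)[0],key=cv2.contourArea)[:,0]; r=cv2.minAreaRect(cn)
W=plane(t,px(cv2.boxPoints(r)),.006); W=W[:,:2]*1e3
print(r,W.round(1).tolist(),'mean',W.mean(0),'sides',[np.linalg.norm(W[i]-W[i-1]).round(1) for i in range(4)],
 [np.degrees(np.arctan2(*(W[i]-W[i-1])[::-1])).round(1) for i in range(4)])
tab=(mk&~mk2); c,_,a,_=blob(t,cv2.morphologyEx(tab,cv2.MORPH_OPEN,np.ones((9,9))),(760,960,1000,1200)); print('tab',c,a,plane(t,[px(c)],.006))
Y=((18,110,110),(35,255,255)); c,r,a,_=blob(t,(cv2.inRange(h,*Y)>0).astype(np.uint8),(760,960,1000,1200)); B=plane(t,px(cv2.boxPoints(r)),.031); print('rib',B.round(4).tolist(),plane(t,[px(c)],.031))
```

```text
((886.6661376953125, 1096.128662109375), (112.05957794189453, 140.37850952148438), 7.9893269538879395) [[481.8, 248.8], [556.9, 242.5], [549.6, 181.8], [474.9, 188.9]] mean [515.78691337 215.48517594] sides [np.float64(60.3), np.float64(75.3), np.float64(61.1), np.float64(75.1)] [np.float64(83.4), np.float64(-4.8), np.float64(-96.9), np.float64(174.6)]
tab [ 897.66897919 1011.01883053] 1009 [[0.5617487  0.21183817 0.006     ]]
rib [[0.5086, 0.2325, 0.031], [0.5184, 0.2321, 0.031], [0.5159, 0.1989, 0.031], [0.5061, 0.1994, 0.031]] [[0.51220916 0.21559996 0.031     ]]
```

Measured poses:

| Thing | World position (mm) | Yaw (rad) |
|---|---|---|
| Cover, over the rib | (512.5, 215.7) | -0.09 |
| Box origin | (581, -52.5) | +0.195 |

The sizes agree with those given, and the orange keeper lies on the box axis. I'll move over the cover.

move_arm([
  [[9.4,33.3,-4,0.0427,50],[9.4,33.3,-4,0.0427,50],[9.4,33.3,-4,0.0427,50],[9.4,33.3,-4,0.0427,50],[9.4,33.3,-4,0.0427,50],[9.4,33.3,-4,0.0427,50],[9.4,33.3,-4,0.0427,50],[9.4,33.3,-4,0.0427,50],[9.4,33.3,-4,0.0427,50],[9.4,33.3,-4,0.0427,50],[9.4,33.3,-4,0.0427,50],[9.4,33.3,-4,0.0427,50]],
])

```text
time_s: 1.4
ee_pos: [0.3999, -0.1823, 0.2022]
tool_rot: [2.778, 1.466, 0.001]
ft_force: [0.2, 0.9, -0.2]
opening: 0.59
grip_force: 0.0
```

move_arm([
  [[9.4,33.3,-4,0.0427,50],[9.4,33.3,-4,0.0427,50],[9.4,33.3,-4,0.0427,50],[9.4,33.3,-4,0.0427,50],[9.4,33.3,-4,0.0427,50],[9.4,33.3,-4,0.0427,50],[9.4,33.3,-4,0.0427,50],[9.4,33.3,-4,0.0427,50],[9.4,33.3,-4,0.0427,50],[9.4,33.3,-4,0.0427,50],[9.4,33.3,-4,0.0427,50],[9.4,33.3,-4,0.0427,50]],
])

```text
time_s: 2.4
ee_pos: [0.5127, 0.2176, 0.154]
tool_rot: [2.316, 2.122, 0.001]
ft_force: [1.2, 0.3, 0.5]
opening: 0.588
grip_force: 0.0
```

move_arm([
  [[0,0,0,0,50],[0,0,0,0,50],[0,0,0,0,50]],
])

```text
time_s: 2.65
ee_pos: [0.5121, 0.2152, 0.1538]
tool_rot: [2.318, 2.12, -0.002]
ft_force: [0.1, -0.2, 0.1]
opening: 0.584
grip_force: 0.0
```

Run:
```python
from m import *
from scipy.spatial.transform import Rotation as R
s=ctrl.read_state(); M=R.from_rotvec(s['tool_rot']).as_matrix()
print(s['time_s'],s['ee_pos'],M.round(3).tolist(),s['opening'],s['joint_positions'].round(2),s['ft_force'])
```

```text
2.65 [0.51206797 0.21520783 0.15379067] [[0.089, 0.996, -0.001], [0.996, -0.089, -0.001], [-0.001, -0.001, -1.0]] 0.5838322602113303 [-0.31  0.63 -0.21  1.87  0.2   0.66 -0.73] [ 0.14015863 -0.22025038  0.07811191]
```

move_arm([
  [[0,0,-25,0,50],[0,0,-25,0,50],[0,0,-25,0,50],[0,0,-20,0,50],[0,0,-14,0,50],[0,0,-8,0,50],[0,0,-6,0,50],[0,0,0,0,50],[0,0,0,0,50]],
])

```text
time_s: 3.4
ee_pos: [0.5127, 0.2154, 0.0316]
tool_rot: [2.319, 2.119, 0.001]
ft_force: [-0.0, 1.1, 0.7]
opening: 0.586
grip_force: 0.0
```

Run:
```python
from m import *
t=grab('top');s=grab('side')
a=cv2.resize(t['frame'][230:310,180:260],None,fx=5,fy=5,interpolation=cv2.INTER_CUBIC)
b=cv2.resize(s['frame'][280:360,285:365],None,fx=5,fy=5,interpolation=cv2.INTER_CUBIC)
save(np.hstack([a,b]),'pics/grip.png')
```

```text
(no output)
```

View pics/grip.png

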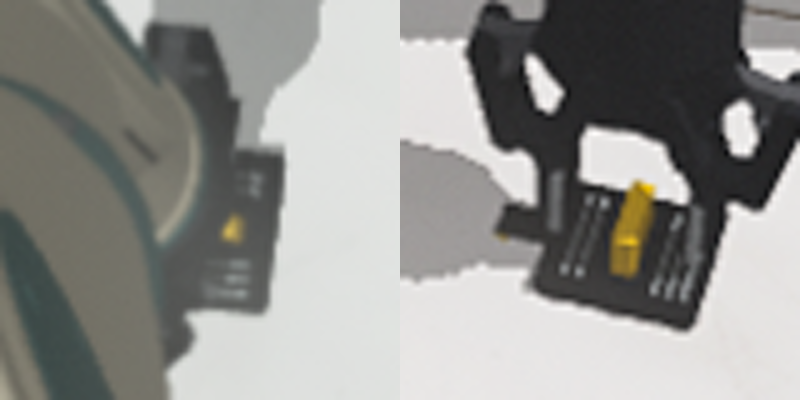

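The crop shows the fingers straddling the rib evenly: pads at side-crop columns 556 and 697, rib at 630. Next I'll close and lift.

move_arm([
  [[0,0,0,0,25],[0,0,0,0,14],[0,0,0,0,6],[0,0,0,0,2],[0,0,0,0,0],[0,0,0,0,0],[0,0,0,0,0],[0,0,0,0,0]],
])

```text
time_s: 4.17
ee_pos: [0.5126, 0.216, 0.0316]
tool_rot: [2.318, 2.12, 0.001]
ft_force: [-0.9, -1.0, 6.3]
opening: 0.1
grip_force: 59.9
```

move_arm([
  [[0,0,3,0,0],[0,0,8,0,0],[0,0,15,0,0],[0,0,20,0,0],[0,0,20,0,0],[0,0,10,0,0],[0,0,4,0,0],[0,0,0,0,0]],
])

```text
time_s: 4.83
ee_pos: [0.5128, 0.216, 0.1119]
tool_rot: [2.318, 2.12, 0.003]
ft_force: [0.2, -0.3, -0.7]
opening: 0.102
grip_force: 59.1
```

Run:
```python
from h import *
st=ctrl.read_state(); print(st['ee_pos'],st['ft_force'],st['opening'],st['grip_force'])
O=np.array([581,-52.5]);y=.195;e=np.array([np.cos(y),np.sin(y)])
print('landing',O-57*e,'delta to TCP(mm)',O-57*e-st['ee_pos'][:2]*1e3)
```

```text
[0.51279467 0.21598898 0.11190114] [ 0.17936644 -0.25716103 -0.66805456] 0.10157001081137024 59.13206398487091
landing [525.08028284 -63.54469249] delta to TCP(mm) [  12.28561296 -279.53367641]
```

move_arm([
  [[1,-12,0,0.02,0],[1,-25,0,0.025,0],[1,-25,0,0.025,0],[1,-25,0,0.025,0],[1,-26,0,0.025,0],[1,-26,0,0.025,0],[1,-26,0,0.025,0],[1,-26,0,0.025,0],[1,-26,0,0.025,0],[1,-26,0,0.025,0],[1,-25,0,0.025,0],[1.3,-11.5,0,0.015,0]],
])

```text
time_s: 5.83
ee_pos: [0.5232, -0.068, 0.1096]
tool_rot: [-1.997, -2.424, 0.006]
ft_force: [-0.1, -0.6, -1.0]
opening: 0.099
grip_force: 59.1
```

move_arm([
  [[0,0,-10,0,0],[0,0,-15,0,0],[0,0,-10,0,0],[0,0,-3,0,0],[0,0,0,0,0],[0,0,0,0,0],[0,0,0,0,0]],
])

```text
time_s: 6.42
ee_pos: [0.5249, -0.063, 0.0733]
tool_rot: [1.992, 2.429, 0.001]
ft_force: [1.0, -0.5, -0.7]
opening: 0.103
grip_force: 59.1
```

Run:
```python
from m import *
t=grab('top');s=grab('side')
a=cv2.resize(t['frame'][195:305,310:390],None,fx=5,fy=5,interpolation=cv2.INTER_CUBIC)
b=cv2.resize(s['frame'][190:300,285:363],None,fx=5,fy=5,interpolation=cv2.INTER_CUBIC)
save(np.hstack([a,b]),'pics/land.png')
from scipy.spatial.transform import Rotation as R
M=R.from_rotvec(ctrl.read_state()['tool_rot']).as_matrix(); print(M[:,1],ctrl.read_state()['ee_pos'])
```

```text
[0.9808189  0.1949182  0.00108536] [ 0.52507725 -0.0633846   0.0735357 ]
```

View pics/land.png

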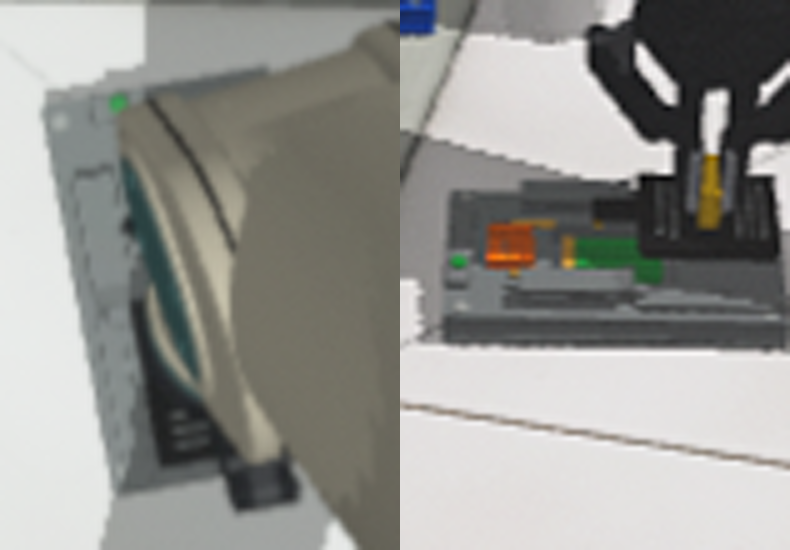

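The landing crop shows the cover above the landing, straight with the box. Its left edge is about 20 mm inside the box's outer side, as it should be, and the tab points at the keeper. I'll lower it.

move_arm([
  [[0,0,-6,0,0],[0,0,-6,0,0],[0,0,-4,0,0],[0,0,-1.5,0,0],[0,0,-1,0,0],[0,0,0,0,0],[0,0,0,0,0]],
])

```text
time_s: 7.1
ee_pos: [0.5246, -0.0636, 0.0545]
tool_rot: [-1.994, -2.428, -0.0]
ft_force: [-0.4, -0.2, -1.2]
opening: 0.101
grip_force: 59.1
```

move_arm([
  [[0,0,-1,0,0],[0,0,-1,0,0],[0,0,-1,0,0],[0,0,0,0,0]],
])

```text
time_s: 7.43
ee_pos: [0.5247, -0.0637, 0.0516]
tool_rot: [1.994, 2.428, 0.0]
ft_force: [-0.2, 0.2, 1.2]
opening: 0.101
grip_force: 59.3
```

It touches down at the expected height. Next I'll slide to just before the rails.

move_arm([
  [[0,0,-0.3,0,0],[2,0.4,0,0,0],[2.9,0.6,0,0,0],[2.9,0.6,0,0,0],[2.9,0.6,0,0,0],[2.9,0.6,0,0,0],[2.9,0.6,0,0,0],[2.9,0.6,0,0,0],[2,0.4,0,0,0],[0,0,0,0,0],[0,0,0,0,0]],
])

```text
time_s: 8.35
ee_pos: [0.5447, -0.0599, 0.0516]
tool_rot: [-1.994, -2.427, 0.004]
ft_force: [-3.4, -0.6, 7.0]
opening: 0.095
grip_force: 60.2
```

Run:
```python
from m import *
s=grab('side')
save(cv2.resize(s['frame'][200:280,275:385],None,fx=7,fy=7,interpolation=cv2.INTER_CUBIC),'pics/slide.png')
print(ctrl.read_state()['ft_force'],ctrl.read_state()['moment'])
```

```text
[-3.88079014 -0.58179752  6.64298985] [-0.15467118  0.71607303 -0.05352797]
```

View pics/slide.png

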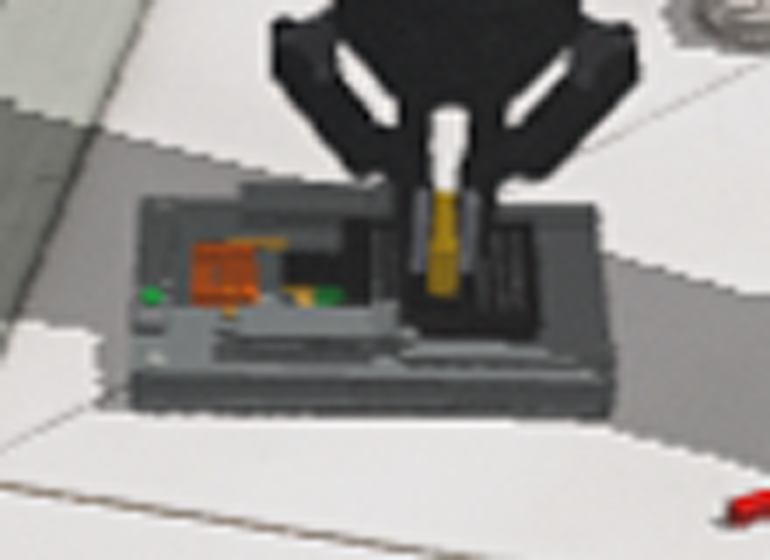

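The cover's front edge is entering under the lips at crop (375,300) and sits centred between the walls. I'll continue slowly.

move_arm([
  [[1,0.2,0.2,0,0],[1.5,0.3,0,0,0],[1.5,0.3,0,0,0],[1.5,0.3,0,0,0],[1.5,0.3,0,0,0],[1,0.2,0,0,0],[0,0,0,0,0]],
])

```text
time_s: 8.98
ee_pos: [0.5532, -0.0581, 0.0516]
tool_rot: [-1.994, -2.427, 0.003]
ft_force: [-4.0, -1.7, 6.3]
opening: 0.098
grip_force: 60.0
```

move_arm([
  [[1.5,0.3,0,0,0],[1.5,0.3,0,0,0],[1.5,0.3,0,0,0],[1.5,0.3,0,0,0],[1,0.2,0,0,0],[0,0,0,0,0]],
])

```text
time_s: 9.48
ee_pos: [0.5593, -0.0568, 0.0516]
tool_rot: [-1.993, -2.426, 0.005]
ft_force: [-6.3, -1.2, 7.9]
opening: 0.1
grip_force: 60.4
```

move_arm([
  [[1,0.2,0.1,0,0],[1,0.2,0,0,0],[1,0.2,0,0,0],[1,0.2,0,0,0],[1,0.2,0,0,0],[0,0,0,0,0]],
])

```text
time_s: 9.98
ee_pos: [0.56, -0.0567, 0.0516]
tool_rot: [-1.99, -2.421, 0.016]
ft_force: [-14.6, -2.5, 17.3]
opening: 0.103
grip_force: 61.5
```

move_arm([
  [[1,0.2,0,0,0],[1,0.2,0,0,0],[1,0.2,0,0,0],[0,0,0,0,0]],
])

```text
time_s: 10.32
ee_pos: [0.5615, -0.0565, 0.0516]
tool_rot: [-1.989, -2.42, 0.02]
ft_force: [-16.2, -2.1, 20.3]
opening: 0.102
grip_force: 62.0
```

Resistance rose early, with 20 N upward on the tool, so I'm probably pressing the cover down. I'll relieve the height a little and look.

move_arm([
  [[0,0,0.4,0,0],[0,0,0.3,0,0],[0,0,0,0,0]],
])

```text
time_s: 10.57
ee_pos: [0.5633, -0.0563, 0.0518]
tool_rot: [-1.991, -2.422, 0.015]
ft_force: [-11.6, -1.5, 10.4]
opening: 0.098
grip_force: 60.6
```

Run:
```python
from m import *
from scipy.spatial.transform import Rotation as R
s=grab('side')
save(cv2.resize(s['frame'][200:280,275:385],None,fx=7,fy=7,interpolation=cv2.INTER_CUBIC),'pics/slide2.png')
st=ctrl.read_state(); print(st['ee_pos'],st['ft_force'],st['moment'],R.from_rotvec(st['tool_rot']).as_matrix().round(4).tolist())
```

```text
[ 0.56351382 -0.05627009  0.05176101] [-10.15935702  -2.16408858   8.87533352] [-0.36941095  2.19054673  0.0435301 ] [[-0.1936, 0.981, -0.011], [0.9811, 0.1935, -0.003], [-0.0008, -0.0113, -0.9999]]
```

View pics/slide2.png

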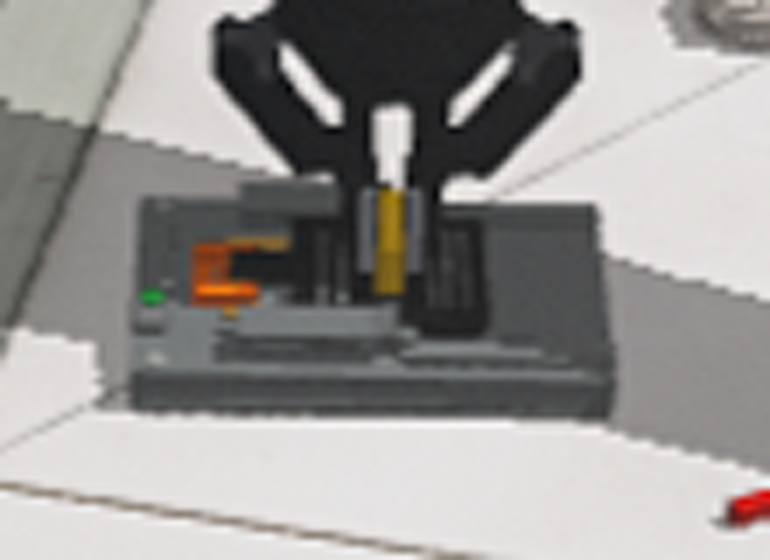

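Easing the height freed it; the tab at crop (265,268) is now on the orange keeper. I'll advance in small steps with less downward load.

move_arm([
  [[0.5,0.1,0.3,0,0],[0.5,0.1,0,0,0],[0.5,0.1,0,0,0],[0,0,0,0,0]],
])

```text
time_s: 10.95
ee_pos: [0.5648, -0.056, 0.0518]
tool_rot: [-1.99, -2.422, 0.015]
ft_force: [-10.3, -2.8, 8.2]
opening: 0.098
grip_force: 60.5
```

move_arm([
  [[0.7,0.1,0.1,0,0],[0.7,0.2,0,0,0],[0.7,0.1,0,0,0],[0,0,0,0,0]],
])

```text
time_s: 11.28
ee_pos: [0.5656, -0.0559, 0.0518]
tool_rot: [-1.989, -2.42, 0.019]
ft_force: [-13.4, -2.0, 11.2]
opening: 0.1
grip_force: 60.7
```

move_arm([
  [[0.5,0.1,0.3,0,0],[0.5,0.1,0.1,0,0],[0.5,0.1,0,0,0],[0,0,0,0,0]],
])

```text
time_s: 11.62
ee_pos: [0.5671, -0.0556, 0.0519]
tool_rot: [-1.989, -2.42, 0.019]
ft_force: [-12.5, -2.3, 8.3]
opening: 0.099
grip_force: 60.4
```

move_arm([
  [[0.7,0.1,0.2,0,0],[0.7,0.2,0,0,0],[0.7,0.1,0.1,0,0],[0,0,0,0,0]],
])

```text
time_s: 11.95
ee_pos: [0.5689, -0.0552, 0.052]
tool_rot: [-1.989, -2.42, 0.019]
ft_force: [-12.6, -2.8, 7.2]
opening: 0.096
grip_force: 60.1
```

move_arm([
  [[0.6,0.1,0.2,0,0],[0.6,0.1,0,0,0],[0.6,0.1,0.1,0,0],[0,0,0,0,0]],
])

```text
time_s: 12.28
ee_pos: [0.5747, -0.054, 0.0522]
tool_rot: [-1.991, -2.424, 0.009]
ft_force: [-4.3, -0.8, -3.3]
opening: 0.098
grip_force: 58.8
```

move_arm([
  [[0.5,0.1,0.1,0,0],[0.5,0.1,0,0,0],[0,0,0,0,0]],
])

```text
time_s: 12.53
ee_pos: [0.5758, -0.0537, 0.0524]
tool_rot: [-1.992, -2.424, 0.009]
ft_force: [-5.7, -1.3, -1.7]
opening: 0.097
grip_force: 59.0
```

The click came: the cover jumped 5.8 mm and the force fell from 13 to 4 N. I'll release and check that it stays.

Run:
```python
from m import *
s=grab('side'); print(blob(s,rng(hsv(s),(18,120,90),(35,255,255)),(322,222,345,246))[0])
```

```text
[325.35483871 234.06451613]
```

move_arm([
  [[0,0,0,0,15],[0,0,0,0,20],[0,0,0,0,25],[0,0,0,0,28],[0,0,0,0,28],[0,0,0,0,28]],
])

```text
time_s: 13.08
ee_pos: [0.5805, -0.0522, 0.0543]
tool_rot: [1.992, 2.427, 0.004]
ft_force: [-0.6, -0.2, 1.1]
opening: 0.33
grip_force: 0.0
```

Run:
```python
from m import *
s=grab('side'); print(blob(s,rng(hsv(s),(18,120,90),(35,255,255)),(322,222,345,246))[0])
print(ctrl.read_state()['ft_force'])
```

```text
[326.47457627 233.88135593]
[-0.39277302  0.70652457  0.49285345]
```

move_arm([
  [[-3,-1,0,0,28],[0,0,5,0,28],[0,0,10,0,28],[0,0,15,0,28],[0,0,25,0,28],[0,0,30,0,28],[0,0,30,0,28],[0,0,30,0,28],[0,0,15,0,28],[0,0,0,0,28],[0,0,0,0,28]],
])

```text
time_s: 14.05
ee_pos: [0.5766, -0.0539, 0.2154]
tool_rot: [1.992, 2.426, 0.002]
ft_force: [-0.4, -0.1, -0.7]
opening: 0.326
grip_force: 0.0
```

Run:
```python
from m import *
s=grab('side'); print(blob(s,rng(hsv(s),(18,120,90),(35,255,255)),(318,222,345,246))[:2])
save(cv2.resize(s['frame'][200:280,275:385],None,fx=7,fy=7,interpolation=cv2.INTER_CUBIC),'pics/end.png')
```

```text
(array([326.61904762, 234.        ]), ((327.0, 234.0), (14.0, 4.0), 90.0))
```

View pics/end.png

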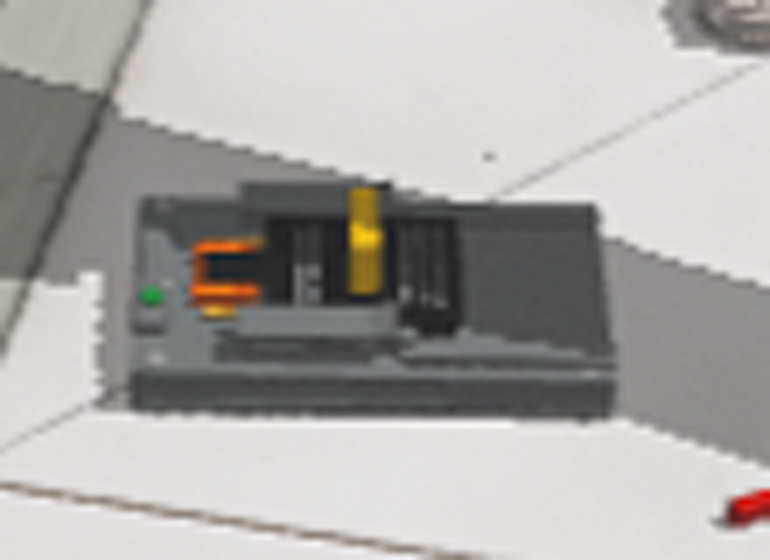

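The cover sits under the rails with its tab in the keeper at crop (228,270). The rib stayed at column 326.6 after the lift (326.5 just after opening), so it holds by itself.

```bash
python3 -c "
from station import ctrl
print(ctrl.close_job())"
```

```text
the job is handed in; nothing more can be done
None
```

The cover is clicked in under the rails of the grey box and stayed put after I let go; the job is handed in at about 14 s, with no verdict shown.

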